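# Heft the closed boxes and weigh the loaded one

## Task

One of the three identical closed boxes still holds its heavy metal cooling puck: heft them by the fin on the lid to find which, and put any empty one back down where it stood. Set the loaded box gently on the pan of the spring scale, in the middle from side to side and with a long side flat up against the pan's fence, and let go so that the scale carries it. Keep the boxes upright and leave the tip rack and bottles alone.

Things in the scene. Friction and masses are not known exactly. Their poses are not given: they have to be found in the camera images.
- box_1_centre (a point): Middle (46 mm above the underside) of a closed grey box with a white lid, one of three alike: 84 mm along x, 110 mm (long side) along y, 60 mm high to the lid. On the lid a fixed black fin to grip from above across x: 18 mm thick along x, 64 mm long along y, rising 32 mm (its top is 92 mm above the underside). z up; half a turn about z makes no difference.
- box_2_centre (a point): The same point of a second, identical box. All lids are fixed shut. An empty box weighs 0.13 to 0.18 kg, the loaded one 0.38 to 0.55 kg, its puck held in the middle. Which of the three is loaded changes and cannot be seen.
- box_3_centre (a point): The same point of the third, identical box. Like the others it starts upright on the bench.
- pan_centre (a point): Centre of the upper face of the scale's flat steel pan, moving down with it; 50 mm above the bench unloaded. Pan 150 mm along x (roughly away from the robot), 160 mm along y, z up. A dark fence 20 mm high, 8 mm thick runs along the far (+x) edge, inner face at x = +65 mm: a box with its long side against it has its middle at x = +23 mm. The housing below is fixed.
- pan (a joint): How far the sprung pan is pressed down, in m: 0 unloaded, 0.016 at its lower stop. It starts to move at a load of 1 N and then sinks 5 mm for each further newton, with strong damping: an empty box sinks it less than 5 mm, the loaded box at least 12 mm.
- tip_rack: Bystander: tip rack with yellow top, 84 x 120 x 57 mm high; origin under its centre.
- wide_bottle: Bystander: white bottle, 68 mm across, 150 mm high; origin under its centre.
- dropper_bottle: Bystander: small white bottle, 32 mm across, 85 mm high; origin under its centre.
Things that resemble listed ones, but are neither listed nor needed, are in the scene too. What is shaped like the part that bears box_1_centre but blue, green or pink is not meant.

How it is judged:
At the end, for the whole second after the job is handed in: The loaded box stands released, upright (3 degrees) on the pan, long side to the fence (gap under 5 mm, 4.5 degrees), within 25 mm of the pan's middle line; pan at rest, at least 8.5 mm down; the empty boxes stand upright within 40 mm of where they started (value of joint pan above 0.0085 m and velocity of joint pan below 0.01 m/s and (((x of box_1_centre in the frame of pan_centre between 0.018 and 0.028 m and y of box_1_centre in the frame of pan_centre between -0.025 and 0.025 m and z of box_1_centre in the frame of pan_centre between 0.041 and 0.05 m and angle between the y axis of box_1_centre and the y axis of pan_centre, either way round below 0.08 rad and angle between box_1_centre's own z axis and vertical below 0.06 rad) and (distance of box_2_centre from where it was at the start of the episode below 0.04 m and angle between box_2_centre's own z axis and vertical below 0.06 rad) and (distance of box_3_centre from where it was at the start of the episode below 0.04 m and angle between box_3_centre's own z axis and vertical below 0.06 rad)) or ((x of box_2_centre in the frame of pan_centre between 0.018 and 0.028 m and y of box_2_centre in the frame of pan_centre between -0.025 and 0.025 m and z of box_2_centre in the frame of pan_centre between 0.041 and 0.05 m and angle between the y axis of box_2_centre and the y axis of pan_centre, either way round below 0.08 rad and angle between box_2_centre's own z axis and vertical below 0.06 rad) and (distance of box_1_centre from where it was at the start of the episode below 0.04 m and angle between box_1_centre's own z axis and vertical below 0.06 rad) and (distance of box_3_centre from where it was at the start of the episode below 0.04 m and angle between box_3_centre's own z axis and vertical below 0.06 rad)) or ((x of box_3_centre in the frame of pan_centre between 0.018 and 0.028 m and y of box_3_centre in the frame of pan_centre between -0.025 and 0.025 m and z of box_3_centre in the frame of pan_centre between 0.041 and 0.05 m and angle between the y axis of box_3_centre and the y axis of pan_centre, either way round below 0.08 rad and angle between box_3_centre's own z axis and vertical below 0.06 rad) and (distance of box_1_centre from where it was at the start of the episode below 0.04 m and angle between box_1_centre's own z axis and vertical below 0.06 rad) and (distance of box_2_centre from where it was at the start of the episode below 0.04 m and angle between box_2_centre's own z axis and vertical below 0.06 rad)))); the robot touches nothing.
It fails at once if a box is tipped over (angle between any of box_1_centre, box_2_centre, box_3_centre's own z axis and vertical above 0.5 rad).
It fails at once if a bystander (tip rack or bottle) is moved more than 30 mm (distance of any of tip_rack, wide_bottle, dropper_bottle from where it was at the start of the episode above 0.03 m).
It fails at once if the pan is slammed down or let fly (faster than 0.35 m/s) (velocity of joint pan above 0.35 m/s or velocity of joint pan below -0.35 m/s).
It also fails if it takes over 67 s, if anything falls off the work surface, if the arm or the gripper's body presses on something with over 40 N, if the wrist force passes 120 N, or if a joint passes its speed limit or range.

## Robot

A 7-joint arm with a two-finger parallel gripper is mounted at the origin on the work surface. World frame = base frame: x ahead of the robot, y to its left, z up, the work surface at z = 0. Lengths are in m, angles in rad, forces in N, time in s.
With the tool pointing down it reaches from about 0.35 to 0.9 m from the base axis. Payload 19.9 kg.
Tool frame: the origin (TCP) lies on the centre line of the jaws, within the pads' length; the fingertips stand bot.tip_extent ahead of it and the grasp point (between the pads) lies 6 mm ahead of it (bot.tip_extent is the distance from the TCP to the fingertips, in m); z points along the fingers, y is the direction in which the jaws open and shut (so a half turn about z gives the same grasp; the last joint's range is limited). The gripper opens to 85 mm and grips with 20 to 120 N. Pads are 22 mm wide; open, the fingers measure 114 mm over their backs; the gripper's body (76 mm by 85 mm) begins 54 mm behind the grasp point. The pads swing forward as they close: fully open they stand 13 mm farther back than shut.
Start: joints at [-1.2, 0.417, -0.01, 1.614, 0.005, 1.111, -0.053], TCP at [0.251, 0.572, 0.256] pointing down, gripper open.
Joint ranges: [-2.81, 2.81], [-0.39, 2.02], [-1.27, 1.25], [0.06, 2.57], [-1.19, 4.33], [0.19, 2], [-2.82, 2.82]. Speed limits (rad/s): [1.89, 1.89, 2.39, 2.39, 3.01, 3.01, 3.01].

## Interface

Orientations are given as a 3x3 rotation matrix whose columns are the frame's x, y, z axes.
In Python, from bench import bot gives the robot as it stands.
- The arm moves only by the tool jog_arm, never from a script. Its argument "rows" is a list of rows, each a list of 3 entries, a list of its own where there are three numbers: the shift along the tool's x, y, z in cm, then the turn, a rotation vector about the tool's x, y, z in degrees, then the finger opening in cm, from 0 to 8.54. In form: [[[dx, dy, dz], [ax, ay, az], grip], ...]. A call has 1 to 5 rows; each row is the pose to reach, as a shift and turn from the pose commanded when the call began, along the tool's axes at that moment; what a row does not reach only later rows make up. A row lasts 1/8 s, in which the tool goes at most 62.5 mm and 10.7 degrees, less where a joint would pass 70% of its speed; a pose out of reach is approached as far as the arm can. A call with a gripper value outside its range is refused whole. The fingers move at their own pace and stop on an object; the grip force is fixed at half the most. Time passes only in rows, so rows that repeat a pose let the fingers close. It gives the time, the measured TCP pose, the force and the opening at its end, in the units of the state.
- bot.get_state(): the state, without advancing time (a new reading comes with each control period).
- bot.grab_frame(name): name is "scene" or "top" or "wrist"; returns a dict with "color" (400x640x3 uint8, red, green, blue), "vfov" (degrees; the focal length in pixels is half the picture's height over the tangent of half this angle, whatever the lens; pixels are square), "cx", "cy" (the principal point, pixels), "rvec" (rotation vector, rad) and "tvec" (3), from world to camera coordinates, as OpenCV has them. Camera axes: x right, y down, z forward; pixel columns grow to the right and rows downward; lengths in m; the calibration is good to about 2 mm. A picture is of the moment at which its call begins. There is no depth.
- bot.finish_job(): hands the job in, once; it reports no verdict.
The state is a dict: "time": time; "joint_pos": joint angles; "joint_vel": joint speeds; "effort": joint torques, N m; "eef_pos": TCP position; "eef_rot": TCP orientation; "contact_force": force on the tool from outside, world axes, zero at the start; "wrist_torque": the same for the moment, N m; "width": opening from 0.0 (shut) to 1.0 (fully open).
Only numpy, scipy, OpenCV 4.12 (cv2) and the standard library are available. Lean on these libraries where they do the work, as an engineer would, in place of code of your own. Each camera call takes 0.05 s, during which the arm holds its last target. There are 200 camera calls.

## Working session

There is one attempt and no reset: what is moved stays moved. The work goes in short steps, Python scripts to look and compute and a tool call to move; the robot and the scene stay as the last step left them, time stands still between calls to the robot, and variables do not carry over. Pictures are saved under pics/ and viewed, about 8 in all and at most 12, crops included, and the job is handed in when it is done.

Besides the shell and the picture viewer there is one more tool, called after "Emit:" as name(argument=value, ...) on one line, values as JSON. jog_arm: Moves the arm, as the interface text tells. Its arguments: {"type":"object","properties":{"rows":{"type":"array"}},"required":["rows"]}

```bash
mkdir -p pics
cat > h.py <<'E'
import numpy as np, cv2, pickle
from bench import bot
def grab(n,f):
    d=bot.grab_frame(n); cv2.imwrite(f'pics/{f}.png',d['color'][:,:,::-1]); pickle.dump(d,open(f'pics/{f}.pkl','wb')); return d
def ray(d,uv,z):
    f=200/np.tan(np.radians(d['vfov'])/2); R=cv2.Rodrigues(np.array(d['rvec'],float))[0]; t=np.array(d['tvec'],float).ravel()
    c=-R.T@t; v=R.T@np.array([(uv[0]-d['cx'])/f,(uv[1]-d['cy'])/f,1]); return c+v*(z-c[2])/v[2]
def proj(d,P):
    f=200/np.tan(np.radians(d['vfov'])/2); K=np.array([[f,0,d['cx']],[0,f,d['cy']],[0,0,1]])
    return cv2.projectPoints(np.array(P,float).reshape(-1,1,3),np.array(d['rvec'],float),np.array(d['tvec'],float),K,None)[0][:,0]
E
python3 - <<'E'
from h import *
a=grab('top','top0');b=grab('scene','sc0')
cv2.imwrite('pics/both.png',cv2.resize(np.vstack([a['color'],b['color']])[:,:,::-1],None,fx=.75,fy=.75))
s=bot.get_state(); print(s, bot.tip_extent)
for d in(a,b): print(d['vfov'],d['cx'],d['cy'],d['rvec'],d['tvec'])
E
```

```text
{'time': 0.1, 'joint_pos': array([-1.19947675,  0.41791305, -0.010317  ,  1.61409222,  0.00470115,
        1.11069696, -0.05297684]), 'joint_vel': array([-0.00025775, -0.00245995,  0.00253299, -0.00156565, -0.00046656,
       -0.00182372,  0.0012179 ]), 'effort': array([ 1.40500953e-03, -8.65815997e+01,  6.80940673e-01, -4.35639989e+01,
        1.93672848e-02,  4.98437774e-03,  8.86786324e-05]), 'eef_pos': array([0.25063435, 0.57224448, 0.25573266]), 'eef_rot': array([[-9.16011079e-01,  4.01152804e-01, -3.60778118e-04],
       [ 4.01152959e-01,  9.16010510e-01, -1.02402177e-03],
       [-8.03126578e-05, -1.08274250e-03, -9.99999411e-01]]), 'contact_force': array([ 0.08920561, -1.09757121, -0.34430087]), 'wrist_torque': array([ 0.00828528, -0.00100945,  0.03380384]), 'width': 0.9995333740320341} 0.025
46.88443736467354 316.09479947880266 195.8137500328864 [ 1.93883089 -2.26977057  0.25659952] [0.13314938 0.4774252  1.03010095]
52.603171732855564 326.59995705532367 202.72997688718843 [ 1.57158425  2.01070886 -0.78154159] [ 0.0323022  -0.2932477   1.39067951]
```

View pics/top0.png

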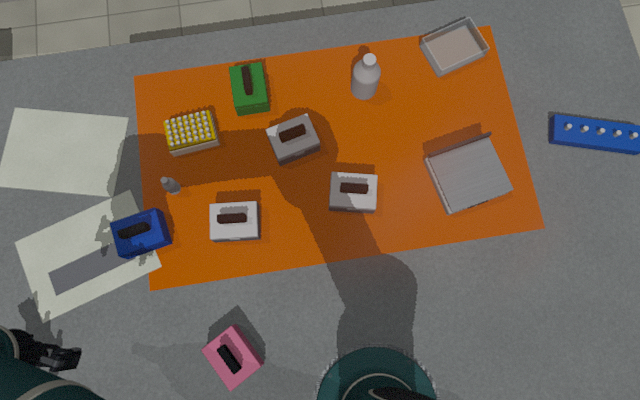

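View pics/sc0.png

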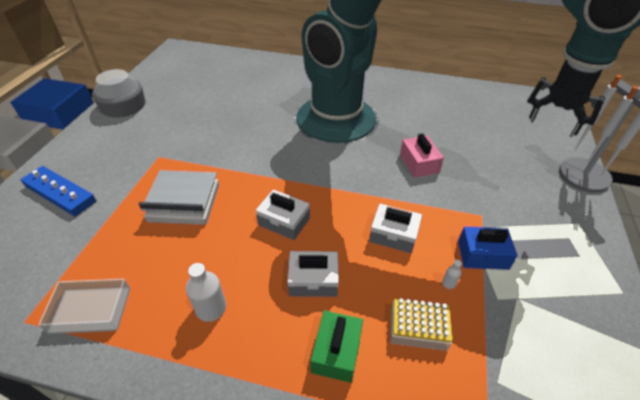

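Top view: grey/white boxes with fins at about (232,218), (292,133), (354,188). Look-alikes by shape are green (248,80), blue (135,232) and pink (231,358), all excluded by colour. The scale pan with its fence is at (468,175); the tray at (454,46) only resembles it. Next, a close crop.

Run:
```python
import cv2,numpy as np
i=cv2.imread('pics/top0.png')
a=cv2.resize(i[100:250,200:385],None,fx=4,fy=4,interpolation=cv2.INTER_CUBIC)
b=cv2.resize(i[120:225,410:525],None,fx=5,fy=5,interpolation=cv2.INTER_CUBIC)
cv2.imwrite('pics/c1.png',a);cv2.imwrite('pics/c2.png',b)
```

```text
(no output)
```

View pics/c1.png

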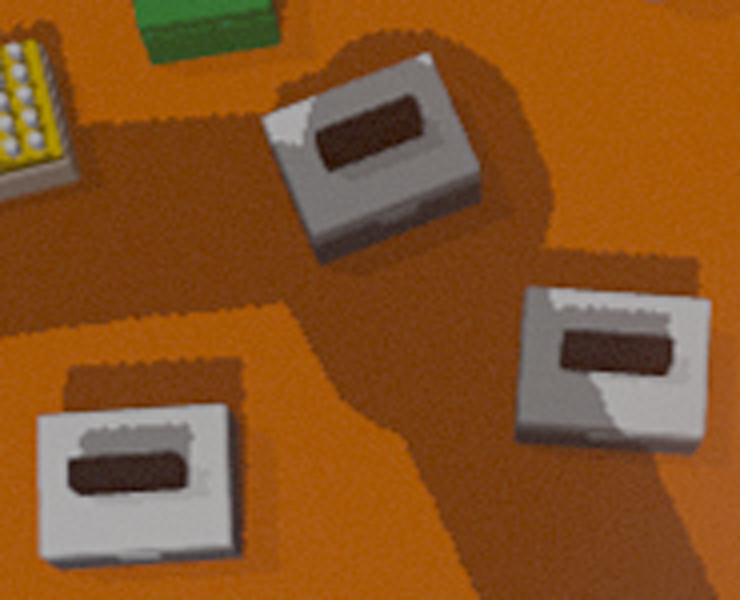

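View pics/c2.png

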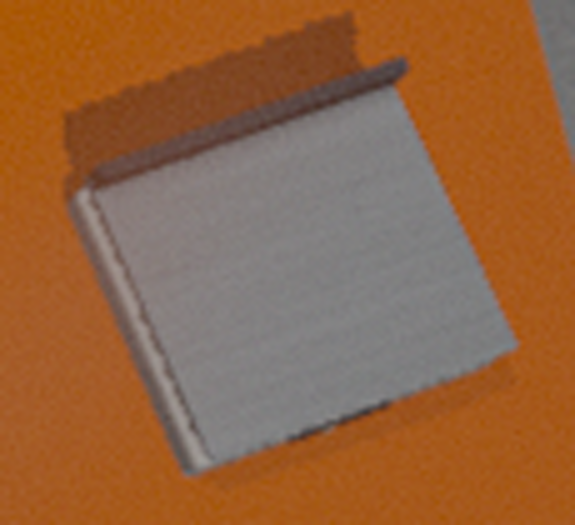

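Crops: three grey boxes, all lid corners visible; the pan shows its front corners and the base of the fence.

```bash
cat > meas.py <<'E'
from h import *
d=pickle.load(open('pics/top0.pkl','rb'))
def fit(q,z):  # corners order: far-left, far-right, near-right, near-left
    P=np.array([ray(d,u,z) for u in q]); c=P.mean(0)
    e=(P[0]-P[1])+(P[3]-P[2]); yaw=np.arctan2(e[1],e[0])-np.pi/2
    s=[np.linalg.norm(P[i]-P[(i+1)%4]) for i in range(4)]
    return c[:2],np.degrees(yaw),np.round(s,4)
A=[(38,415),(230,404),(232,548),(40,560)];B=[(263,118),(430,55),(480,172),(317,240)];C=[(525,287),(711,298),(702,440),(516,430)]
T=np.array([200,100])
for n,q in zip('ABC',(A,B,C)): print(n,*fit(np.array(q)/4+T,.06))
for n,q in zip('ABC',([(68,455),(186,452),(187,490),(70,495)],[(315,133),(416,96),(425,133),(325,170)],[(562,330),(674,332),(672,376),(560,370)])): print('fin',n,*fit(np.array(q)/4+T,.092))
print('pan',*fit(np.array([(103,188),(397,92),(518,347),(207,465)])/5+np.array([410,120]),.05))
print([ray(d,np.array(u)/5+np.array([410,120]),.05).round(4) for u in [(103,188),(397,92),(518,347),(207,465)]])
for n,u in dict(rack=(190,130),wb=(367,60),drop=(169,180)).items(): print(n,ray(d,u,.06))
E
python3 meas.py
```

```text
A [0.46346334 0.25387104] -5.510617983619178 [0.1117 0.0844 0.1098 0.0849]
B [0.64448066 0.08870604] 13.856435795848498 [0.1086 0.0809 0.106  0.0841]
C [ 0.48928692 -0.0310181 ] -12.317960705463717 [0.11   0.0857 0.108  0.0864]
fin A [0.4623163  0.25253017] -7.012044596341395 [0.0662 0.0216 0.0653 0.0228]
fin B [0.64057921 0.0890788 ] 12.392968431479899 [0.0632 0.0236 0.0624 0.0236]
fin C [ 0.48823575 -0.03028322] -11.091067993029315 [0.0638 0.0258 0.0635 0.0235]
pan [ 0.48767218 -0.31698634] 10.61107398782448 [0.1534 0.1357 0.1613 0.1416]
[array([ 0.5433, -0.2299,  0.05  ]), array([ 0.5687, -0.3813,  0.05  ]), array([ 0.4356, -0.4074,  0.05  ]), array([ 0.4031, -0.2494,  0.05  ])]
rack [0.69958898 0.33238744 0.06      ]
wb [ 0.81578032 -0.12341719  0.06      ]
drop [0.58282147 0.39322562 0.06      ]
```

```bash
cat > go.py <<'E'
import sys; from h import *
from scipy.spatial.transform import Rotation as Ro
x,y,z,yaw=map(float,sys.argv[1:5]); a=np.radians(yaw)
s=bot.get_state(); R=s['eef_rot']
ty=np.array([np.cos(a),np.sin(a),0]); tz=np.array([0,0,-1.]); T=np.c_[np.cross(ty,tz),ty,tz]
print('shift cm',(R.T@(np.array([x,y,z])-s['eef_pos'])*100).round(2),'turn',Ro.from_matrix(R.T@T).as_rotvec(degrees=True).round(1),'pos',s['eef_pos'].round(4),'F',s['contact_force'].round(2),'t',s['time'],'q',s['joint_pos'].round(2),'w',s['width'])
E
python3 go.py .463 .253 .2 -6
```

```text
shift cm [-32.26 -20.72   5.6 ] turn [-0.1  0.  72.3] pos [0.2506 0.5722 0.2557] F [ 0.09 -1.1  -0.34] t 0.1 q [-1.2   0.42 -0.01  1.61  0.    1.11 -0.05] w 0.9995333740320341
```

Emit:
jog_arm(rows=[[[-32.3,-20.7,3],[0,0,72.3],8.5],[[-32.3,-20.7,3],[0,0,72.3],8.5],[[-32.3,-20.7,3],[0,0,72.3],8.5],[[-32.3,-20.7,3],[0,0,72.3],8.5],[[-32.3,-20.7,3],[0,0,72.3],8.5]])

```text
time: 0.72
eef_pos: [0.4243, 0.3114, 0.2318]
eef_rot: [[-0.213, 0.977, 0.0], [0.977, 0.213, 0.0], [0.0, 0.0, -1.0]]
contact_force: [1.9, 0.6, 1.1]
width: 0.991
```

```bash
python3 go.py .463 .253 .2 -6
```

```text
shift cm [-6.53  2.54  3.18] turn [ 0.  -0.  18.3] pos [0.4243 0.3114 0.2318] F [1.91 0.55 1.06] t 0.725 q [-0.93  0.27  0.28  1.89 -0.09  0.99 -0.4 ] w 0.9908568099161413
```

Emit:
jog_arm(rows=[[[-6.5,2.5,3.2],[0,0,18.3],8.5],[[-6.5,2.5,3.2],[0,0,18.3],8.5],[[-6.5,2.5,3.2],[0,0,18.3],8.5],[[-6.5,2.5,3.2],[0,0,18.3],8.5]])

```text
time: 1.23
eef_pos: [0.4617, 0.2565, 0.2002]
eef_rot: [[0.094, 0.996, -0.0], [0.996, -0.094, 0.0], [0.0, -0.0, -1.0]]
contact_force: [-0.8, 0.3, -0.3]
width: 1.0
```

```bash
python3 go.py .463 .253 .093 -6; python3 -c "
from h import *
grab('wrist','w1')"
```

```text
shift cm [-0.34  0.16 10.72] turn [-0.  -0.   0.6] pos [0.4617 0.2565 0.2002] F [-0.8   0.27 -0.27] t 1.225 q [-0.86  0.32  0.36  1.92 -0.14  0.92 -0.53] w 0.9997885251324793
```

View pics/w1.png

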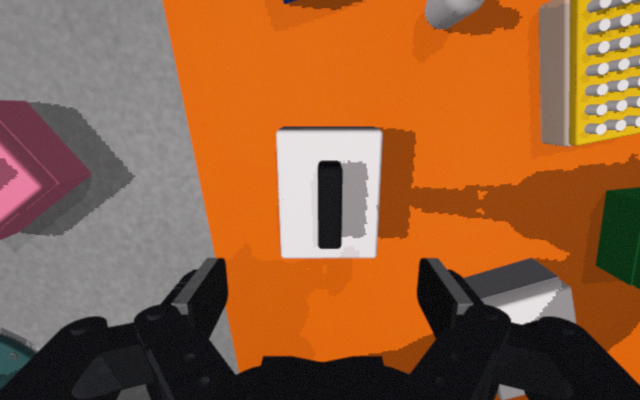

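Wrist view: box with its fin, corners about (319,161), (342,161), (341,248), (318,248), lies between the jaws. I'll use it for a refined position.

Run:
```python
from h import *
d=pickle.load(open('pics/w1.pkl','rb'))
q=[ray(d,u,.092) for u in [(319,161),(342,161),(341,248),(318,248)]]; print(np.mean(q,0),np.diff(q,axis=0))
q=[ray(d,u,.06) for u in [(276,129),(382,129),(377,258),(281,257)]]; print(np.mean(q,0),np.diff(q,axis=0))
```

```text
[0.46622368 0.26128866 0.092     ] [[ 0.01593945 -0.00151583  0.        ]
 [-0.00584481 -0.06550797  0.        ]
 [-0.01724833  0.00163706  0.        ]]
[0.46600652 0.25956339 0.06      ] [[ 0.08161448 -0.00776656  0.        ]
 [-0.00901064 -0.1090016   0.        ]
 [-0.08287615  0.00881948  0.        ]]
```

Emit:
jog_arm(rows=[[[0.2,0.35,5],[0,0,0],8.5],[[0.2,0.35,10.7],[0,0,0],8.5],[[0.2,0.35,10.7],[0,0,0],8.5],[[0.2,0.35,10.7],[0,0,0],4],[[0.2,0.35,10.7],[0,0,0],0]])

```text
time: 1.9
eef_pos: [0.4668, 0.2578, 0.0952]
eef_rot: [[0.098, 0.995, 0.003], [0.995, -0.098, 0.002], [0.002, 0.002, -1.0]]
contact_force: [-0.1, 0.6, 0.1]
width: 0.598
```

Emit:
jog_arm(rows=[[[0,0,0],[0,0,0],0],[[0,0,0],[0,0,0],0],[[0,0,0],[0,0,0],0],[[0,0,0],[0,0,0],0]])

```text
time: 2.4
eef_pos: [0.4664, 0.2573, 0.0937]
eef_rot: [[0.099, 0.995, 0.001], [0.995, -0.099, 0.001], [0.001, 0.001, -1.0]]
contact_force: [0.3, -0.3, 8.6]
width: 0.192
```

Emit:
jog_arm(rows=[[[0,0,-1],[0,0,0],0],[[0,0,-2.5],[0,0,0],0],[[0,0,-2.5],[0,0,0],0],[[0,0,-2.5],[0,0,0],0],[[0,0,-2.5],[0,0,0],0]])

```text
time: 3.02
eef_pos: [0.4656, 0.2569, 0.1176]
eef_rot: [[0.099, 0.995, -0.0], [0.995, -0.099, -0.0], [-0.0, -0.0, -1.0]]
contact_force: [-0.7, -0.2, -1.8]
width: 0.2
```

Emit:
jog_arm(rows=[[[0,0,0],[0,0,0],0],[[0,0,0],[0,0,0],0],[[0,0,0],[0,0,0],0]])

```text
time: 3.4
eef_pos: [0.4658, 0.2569, 0.1178]
eef_rot: [[0.099, 0.995, -0.0], [0.995, -0.099, -0.0], [-0.0, -0.0, -1.0]]
contact_force: [-0.4, 0.1, -1.8]
width: 0.194
```

Emit:
jog_arm(rows=[[[0,0,0],[0,0,0],0]])

```text
time: 3.52
eef_pos: [0.4659, 0.257, 0.1179]
eef_rot: [[0.099, 0.995, 0.0], [0.995, -0.099, -0.0], [-0.0, 0.0, -1.0]]
contact_force: [-0.3, -0.2, -1.2]
width: 0.193
```

Box A weighs about 1.5 N, so it is empty. It goes back down and I move on to C.

Emit:
jog_arm(rows=[[[0,0,1.3],[0,0,0],0],[[0,0,2.4],[0,0,0],0],[[0,0,2.4],[0,0,0],0],[[0,0,2.4],[0,0,0],8.5],[[0,0,2.4],[0,0,0],8.5]])

```text
time: 4.15
eef_pos: [0.4658, 0.2569, 0.0937]
eef_rot: [[0.099, 0.995, -0.0], [0.995, -0.099, -0.0], [-0.0, -0.0, -1.0]]
contact_force: [-0.1, 0.2, 0.2]
width: 0.616
```

Emit:
jog_arm(rows=[[[0,0,0],[0,0,0],8.5],[[0,0,0],[0,0,0],8.5],[[0,0,-5],[0,0,0],8.5],[[0,0,-11],[0,0,0],8.5],[[0,0,-11],[0,0,0],8.5]])

```text
time: 4.78
eef_pos: [0.4675, 0.2578, 0.2081]
eef_rot: [[0.099, 0.995, 0.005], [0.995, -0.099, 0.004], [0.005, 0.005, -1.0]]
contact_force: [0.4, 0.2, -0.9]
width: 0.995
```

```bash
python3 go.py .490 -.029 .2 -12
```

```text
shift cm [-28.32   5.07   0.7 ] turn [ 0.3 -0.3  6.3] pos [0.4675 0.2578 0.2081] F [ 0.35  0.24 -0.86] t 4.775 q [-0.87  0.32  0.37  1.9  -0.14  0.94 -0.53] w 0.9950537739571743
```

Emit:
jog_arm(rows=[[[-28.3,5,0.4],[0,0,6.3],8.5],[[-28.3,5,0.4],[0,0,6.3],8.5],[[-28.3,5,0.4],[0,0,6.3],8.5],[[-28.3,5,0.4],[0,0,6.3],8.5],[[-28.3,5,0.4],[0,0,6.3],8.5]])

```text
time: 5.4
eef_pos: [0.4872, -0.0326, 0.1997]
eef_rot: [[0.21, 0.978, -0.0], [0.978, -0.21, -0.0], [-0.0, -0.0, -1.0]]
contact_force: [-0.1, 1.3, 0.4]
width: 0.997
```

Emit:
jog_arm(rows=[[[0,0,0],[0,0,0],8.5],[[0,0,0],[0,0,0],8.5]])

```text
time: 5.65
eef_pos: [0.4875, -0.0289, 0.1996]
eef_rot: [[0.207, 0.978, -0.001], [0.978, -0.207, 0.0], [-0.0, -0.001, -1.0]]
contact_force: [-0.3, 0.2, 0.9]
width: 0.994
```

```bash
python3 go.py .490 -.029 .093 -12; python3 -c "
from h import *
grab('wrist','w2')"
```

```text
shift cm [ 0.04  0.25 10.66] turn [-0.   0.   0.1] pos [ 0.4875 -0.0289  0.1996] F [-0.26  0.19  0.92] t 5.65 q [-0.46  0.27  0.53  2.02 -0.17  0.9  -0.05] w 0.9942791823430566
```

View pics/w2.png

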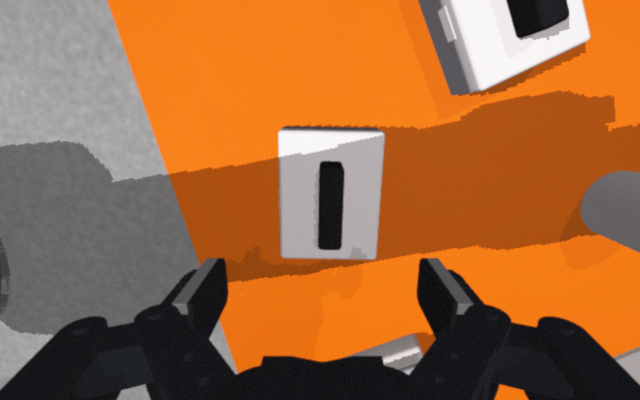

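Wrist view: fin at (332,206), almost the same as over box A, so I'll make the same correction.

Emit:
jog_arm(rows=[[[0.2,0.45,5],[0,0,0],8.5],[[0.2,0.45,10.6],[0,0,0],8.5],[[0.2,0.45,10.6],[0,0,0],8.5],[[0.2,0.45,10.6],[0,0,0],4],[[0.2,0.45,10.6],[0,0,0],0]])

```text
time: 6.32
eef_pos: [0.4936, -0.0282, 0.096]
eef_rot: [[0.207, 0.978, 0.003], [0.978, -0.207, 0.001], [0.001, 0.003, -1.0]]
contact_force: [-0.9, 0.2, 0.2]
width: 0.6
```

Emit:
jog_arm(rows=[[[0,0,0],[0,0,0],0],[[0,0,0],[0,0,0],0],[[0,0,0],[0,0,0],0],[[0,0,0],[0,0,0],0]])

```text
time: 6.82
eef_pos: [0.4932, -0.0285, 0.0947]
eef_rot: [[0.207, 0.978, 0.001], [0.978, -0.207, 0.0], [0.001, 0.001, -1.0]]
contact_force: [1.1, 0.4, 10.0]
width: 0.195
```

Emit:
jog_arm(rows=[[[0,0,-1],[0,0,0],0],[[0,0,-2.5],[0,0,0],0],[[0,0,-2.5],[0,0,0],0],[[0,0,-2.5],[0,0,0],0],[[0,0,-2.5],[0,0,0],0]])

```text
time: 7.45
eef_pos: [0.4923, -0.0286, 0.1187]
eef_rot: [[0.207, 0.978, -0.001], [0.978, -0.207, -0.0], [-0.0, -0.001, -1.0]]
contact_force: [0.2, -0.7, -1.5]
width: 0.195
```

Emit:
jog_arm(rows=[[[0,0,0],[0,0,0],0],[[0,0,0],[0,0,0],0],[[0,0,0],[0,0,0],0]])

```text
time: 7.82
eef_pos: [0.4925, -0.0286, 0.1189]
eef_rot: [[0.207, 0.978, -0.0], [0.978, -0.207, -0.0], [-0.0, -0.0, -1.0]]
contact_force: [0.1, -0.4, -1.2]
width: 0.197
```

Emit:
jog_arm(rows=[[[0,0,0],[0,0,0],0]])

```text
time: 7.95
eef_pos: [0.4925, -0.0286, 0.1189]
eef_rot: [[0.207, 0.978, -0.0], [0.978, -0.207, -0.0], [-0.0, -0.0, -1.0]]
contact_force: [-0.4, -0.2, -2.2]
width: 0.199
```

Box C weighs about 1.2–2.2 N, so it is empty too. I'll put it back; B should be the loaded one, which the heft will confirm.

Emit:
jog_arm(rows=[[[0,0,1.3],[0,0,0],0],[[0,0,2.4],[0,0,0],0],[[0,0,2.4],[0,0,0],0],[[0,0,2.4],[0,0,0],8.5],[[0,0,2.4],[0,0,0],8.5]])

```text
time: 8.57
eef_pos: [0.4924, -0.0286, 0.0947]
eef_rot: [[0.207, 0.978, -0.0], [0.978, -0.207, -0.0], [-0.0, -0.0, -1.0]]
contact_force: [0.1, -0.4, 0.5]
width: 0.615
```

Emit:
jog_arm(rows=[[[0,0,0],[0,0,0],8.5],[[0,0,0],[0,0,0],8.5],[[0,0,-5],[0,0,0],8.5],[[0,0,-11],[0,0,0],8.5],[[0,0,-11],[0,0,0],8.5]])

```text
time: 9.2
eef_pos: [0.4943, -0.0286, 0.2087]
eef_rot: [[0.207, 0.978, 0.006], [0.978, -0.207, 0.001], [0.003, 0.006, -1.0]]
contact_force: [0.5, -0.3, -0.8]
width: 0.997
```

```bash
python3 go.py .645 .092 .2 14
```

```text
shift cm [14.92 12.24  0.98] turn [  0.4  -0.1 -26. ] pos [ 0.4943 -0.0286  0.2087] F [ 0.46 -0.27 -0.81] t 9.2 q [-0.48  0.27  0.56  2.   -0.18  0.92 -0.04] w 0.9967709404449991
```

Emit:
jog_arm(rows=[[[14.9,12.2,0.5],[0,0,-26],8.5],[[14.9,12.2,0.5],[0,0,-26],8.5],[[14.9,12.2,0.5],[0,0,-26],8.5],[[14.9,12.2,0.5],[0,0,-26],8.5],[[14.9,12.2,0.5],[0,0,-26],8.5]])

```text
time: 9.82
eef_pos: [0.6423, 0.0915, 0.1988]
eef_rot: [[-0.242, 0.97, -0.002], [0.97, 0.242, -0.001], [-0.0, -0.002, -1.0]]
contact_force: [0.2, 0.7, 0.3]
width: 0.995
```

Emit:
jog_arm(rows=[[[0,0,0],[0,0,0],8.5],[[0,0,0],[0,0,0],8.5]])

```text
time: 10.07
eef_pos: [0.6423, 0.0912, 0.2003]
eef_rot: [[-0.241, 0.97, 0.0], [0.97, 0.241, 0.0], [0.0, 0.0, -1.0]]
contact_force: [0.7, 0.8, 0.5]
width: 0.994
```

```bash
python3 go.py .645 .092 .093 14; python3 -c "
from h import *
grab('wrist','w3')"
```

```text
shift cm [1.000e-02 2.800e-01 1.073e+01] turn [ 0. -0. -0.] pos [0.6423 0.0912 0.2003] F [0.69 0.76 0.49] t 10.075 q [-0.47  0.54  0.4   1.61 -0.23  1.04  0.24] w 0.9937539952906164
```

View pics/w3.png

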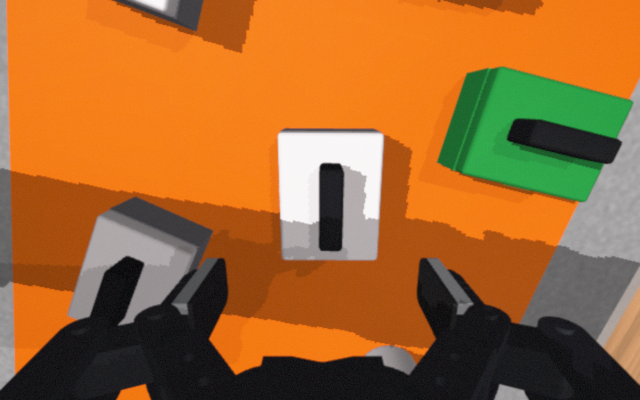

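Wrist view: fin at (332,207), edges upright, so the tool is aligned. Now grasp and heft.

Emit:
jog_arm(rows=[[[0.1,0.45,5],[0,0,0],8.5],[[0.1,0.45,10.65],[0,0,0],8.5],[[0.1,0.45,10.65],[0,0,0],8.5],[[0.1,0.45,10.65],[0,0,0],4],[[0.1,0.45,10.65],[0,0,0],0]])

```text
time: 10.75
eef_pos: [0.6481, 0.0941, 0.0961]
eef_rot: [[-0.242, 0.97, 0.003], [0.97, 0.242, 0.001], [-0.0, 0.003, -1.0]]
contact_force: [-0.5, -0.3, 0.5]
width: 0.597
```

Emit:
jog_arm(rows=[[[0,0,0],[0,0,0],0],[[0,0,0],[0,0,0],0],[[0,0,0],[0,0,0],0],[[0,0,0],[0,0,0],0]])

```text
time: 11.25
eef_pos: [0.6475, 0.0941, 0.0944]
eef_rot: [[-0.243, 0.97, 0.001], [0.97, 0.243, 0.0], [-0.0, 0.002, -1.0]]
contact_force: [1.5, 0.7, 8.1]
width: 0.193
```

Emit:
jog_arm(rows=[[[0,0,-1],[0,0,0],0],[[0,0,-2.5],[0,0,0],0],[[0,0,-2.5],[0,0,0],0],[[0,0,-2.5],[0,0,0],0],[[0,0,-2.5],[0,0,0],0]])

```text
time: 11.88
eef_pos: [0.6466, 0.0939, 0.118]
eef_rot: [[-0.242, 0.97, -0.001], [0.97, 0.242, -0.0], [-0.0, -0.001, -1.0]]
contact_force: [-0.2, -0.1, -4.1]
width: 0.196
```

Emit:
jog_arm(rows=[[[0,0,0],[0,0,0],0],[[0,0,0],[0,0,0],0],[[0,0,0],[0,0,0],0]])

```text
time: 12.25
eef_pos: [0.6468, 0.0939, 0.1184]
eef_rot: [[-0.242, 0.97, -0.0], [0.97, 0.242, -0.0], [-0.0, -0.0, -1.0]]
contact_force: [-0.9, -1.0, -4.6]
width: 0.197
```

```bash
python3 go.py .500 -.309 .24 11.5
```

```text
shift cm [-35.53 -24.02 -12.16] turn [-0.   0.   2.5] pos [0.6468 0.0939 0.1184] F [-0.94 -0.95 -4.62] t 12.25 q [-0.45  0.64  0.37  1.65 -0.28  0.9   0.27] w 0.19692533630688616
```

B weighs about 4.5 N: this is the loaded box. I'll lift it and carry it to the near side of the scale for a look.

Emit:
jog_arm(rows=[[[0,0,-5],[0,0,0],0],[[0,0,-10],[0,0,0],0],[[-4,-2,-12],[0,0,1],0],[[-9,-6,-12.2],[0,0,2],0],[[-13,-10,-12.2],[0,0,2.5],0]])

```text
time: 12.88
eef_pos: [0.5805, -0.0585, 0.2409]
eef_rot: [[-0.199, 0.98, 0.001], [0.98, 0.199, -0.0], [-0.001, 0.001, -1.0]]
contact_force: [0.7, -0.6, -4.3]
width: 0.2
```

```bash
python3 go.py .36 -.309 .24 11.5
```

```text
shift cm [-20.16 -26.6    0.08] turn [ 0.  0. -0.] pos [ 0.5805 -0.0585  0.2409] F [ 0.66 -0.58 -4.32] t 12.875 q [-0.32  0.39  0.47  1.75 -0.2   1.05  0.42] w 0.2003687537893372
```

Emit:
jog_arm(rows=[[[-4,-5.3,0],[0,0,0],0],[[-8,-10.6,0],[0,0,0],0],[[-12,-16,0],[0,0,0],0],[[-16,-21.3,0],[0,0,0],0],[[-19,-25,0],[0,0,0],0]])

```text
time: 13.5
eef_pos: [0.3739, -0.2926, 0.2408]
eef_rot: [[-0.2, 0.98, 0.001], [0.98, 0.2, -0.0], [-0.0, 0.001, -1.0]]
contact_force: [2.5, -0.7, -4.4]
width: 0.195
```

Emit:
jog_arm(rows=[[[-1.2,-1.6,0],[0,0,0],0],[[-1.2,-1.6,0],[0,0,0],0],[[-1.2,-1.6,0],[0,0,0],0],[[-1.2,-1.6,0],[0,0,0],0]])

```text
time: 14.0
eef_pos: [0.3628, -0.3056, 0.2404]
eef_rot: [[-0.202, 0.979, 0.0], [0.979, 0.202, 0.0], [0.0, 0.0, -1.0]]
contact_force: [0.6, 0.4, -4.6]
width: 0.197
```

```bash
python3 go.py .36 -.309 .24 11.5; python3 -c "
from h import *
grab('wrist','w4')"
```

```text
shift cm [-0.28 -0.34  0.04] turn [ 0.  -0.   0.1] pos [ 0.3628 -0.3056  0.2404] F [ 0.64  0.37 -4.63] t 14.0 q [ 0.06  0.19  0.65  2.01 -0.14  0.98  0.98] w 0.19669473748584634
```

View pics/w4.png

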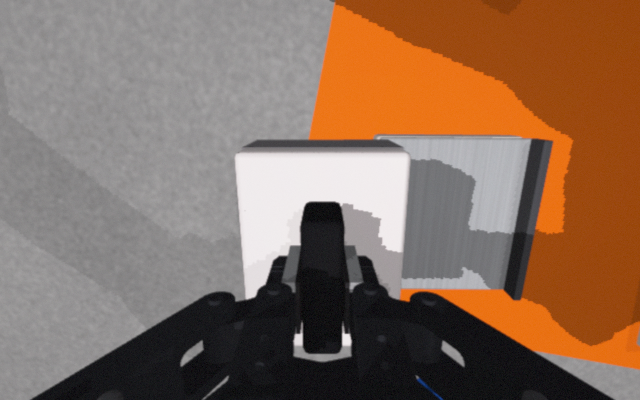

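Wrist view: held box at left; on the pan, the fence's inner base line runs from about (531,140) to (506,290), with the side edges at the top (380,137) and the bottom (430,289).

Run:
```python
from h import *
d=pickle.load(open('pics/w4.pkl','rb'))
i=cv2.imread('pics/w4.png'); cv2.imwrite('pics/c4.png',cv2.resize(i[120:310,370:570],None,fx=3.8,fy=3.1,interpolation=cv2.INTER_CUBIC)[:590])
q={k:ray(d,k,.05) for k in [(531,140),(506,290),(380,137),(430,289)]}
for k,v in q.items(): print(k,v.round(4))
a,b=q[(531,140)],q[(506,290)]; e=a-b; print(np.linalg.norm(e),np.degrees(np.arctan2(e[1],e[0]))-90)
m=(a+b)/2; n=np.array([e[1],-e[0],0])/np.linalg.norm(e); print('fence mid',m,'target box',m-.042*n,'pan c',m-.065*n)
# lid of held box
z=bot.get_state()['eef_pos'][2]-.0945+.06
l=[ray(d,u,z) for u in [(236,154),(410,154)]]; e=l[1]-l[0]; print(l,np.degrees(np.arctan2(e[1],e[0])),np.linalg.norm(e))
```

```text
(531, 140) [ 0.5435 -0.2223  0.05  ]
(506, 290) [ 0.5772 -0.3769  0.05  ]
(380, 137) [ 0.4048 -0.2479  0.05  ]
(430, 289) [ 0.4972 -0.3921  0.05  ]
0.15824561675551482 12.308776778215986
fence mid [ 0.56033384 -0.29958835  0.05      ] target box [ 0.5192993  -0.30854191  0.05      ] pan c [ 0.496828   -0.31344506  0.05      ]
[array([ 0.31169902, -0.26162899,  0.20591982]), array([ 0.39108514, -0.24534294,  0.20591982])] 11.593365240727463 0.08103943803242764
```

View pics/c4.png

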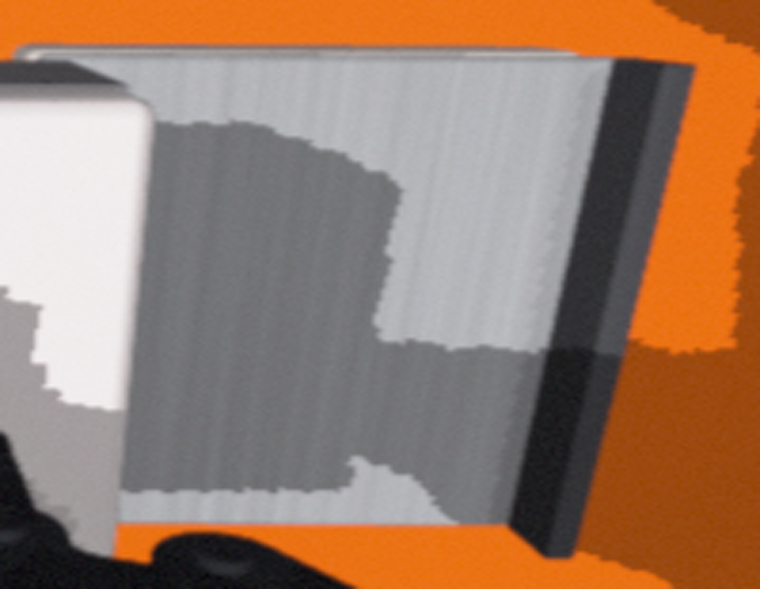

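Both views agree: the target box centre is at about (0.518, -0.308) with yaw 11.7°. I'll approach 18 mm short of the fence, come down, then slide to contact.

```bash
python3 go.py .500 -.312 .155 11.7
```

```text
shift cm [-3.38 13.33  8.54] turn [-0.  -0.  -0.1] pos [ 0.3627 -0.3057  0.2404] F [-0.63 -0.21 -4.92] t 14.05 q [ 0.06  0.19  0.65  2.01 -0.14  0.98  0.98] w 0.19996437165854436
```

Emit:
jog_arm(rows=[[[-1.2,4.5,0],[0,0,0],0],[[-2.4,9,0],[0,0,0],0],[[-3.4,13.2,0],[0,0,0],0],[[-3.4,13.2,3],[0,0,0],0],[[-3.4,13.2,6],[0,0,0],0]])

```text
time: 14.68
eef_pos: [0.499, -0.3125, 0.1793]
eef_rot: [[-0.202, 0.979, -0.0], [0.979, 0.202, -0.0], [-0.0, -0.0, -1.0]]
contact_force: [-0.2, 0.8, -4.0]
width: 0.196
```

Emit:
jog_arm(rows=[[[0,0,1.2],[0,0,0],0],[[0,0,2.4],[0,0,0],0],[[0,0,2.4],[0,0,0],0],[[0,0,2.4],[0,0,0],0]])

```text
time: 15.18
eef_pos: [0.4986, -0.3135, 0.1573]
eef_rot: [[-0.2, 0.98, 0.001], [0.98, 0.2, -0.001], [-0.001, 0.001, -1.0]]
contact_force: [-0.1, 0.0, -4.1]
width: 0.198
```

```bash
python3 go.py .518 -.308 .150 11.7; python3 -c "
from h import *
grab('wrist','w5');i=cv2.imread('pics/w5.png')
d=grab('scene','s5')
j=d['color'][140:260,110:260,::-1]
k=cv2.resize(j,(800,640))[:400]
cv2.imwrite('pics/m5.png',cv2.resize(j,(750,600),interpolation=cv2.INTER_CUBIC))"
```

```text
shift cm [0.15 2.01 0.73] turn [ 0.1  0.  -0.2] pos [ 0.4986 -0.3135  0.1573] F [-0.14  0.04 -4.13] t 15.175 q [ 0.09  0.52  0.55  1.81 -0.33  0.91  0.99] w 0.19757420650146354
```

View pics/w5.png

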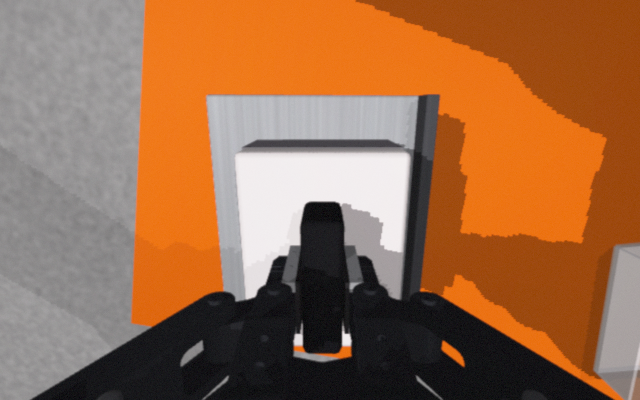

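The held box is over the pan, parallel to the fence and roughly centred. Lower a little and slide until contact.

Emit:
jog_arm(rows=[[[0.1,0.6,0.7],[0,0,0],0],[[0.1,1.2,0.7],[0,0,0],0],[[0.1,1.6,0.7],[0,0,0],0],[[0.1,1.8,0.7],[0,0,0],0]])

```text
time: 15.78
eef_pos: [0.516, -0.3086, 0.1495]
eef_rot: [[-0.2, 0.98, -0.0], [0.98, 0.2, -0.0], [-0.0, -0.0, -1.0]]
contact_force: [0.4, 0.4, -4.6]
width: 0.195
```

Emit:
jog_arm(rows=[[[0,0.05,0],[0,0,0],0],[[0,0.1,0],[0,0,0],0],[[0,0.15,0],[0,0,0],0],[[0,0.15,0],[0,0,0],0]])

```text
time: 16.27
eef_pos: [0.5171, -0.3084, 0.1495]
eef_rot: [[-0.2, 0.98, 0.0], [0.98, 0.2, -0.0], [-0.0, 0.0, -1.0]]
contact_force: [-1.0, 0.1, -4.3]
width: 0.197
```

Emit:
jog_arm(rows=[[[0,0.1,0],[0,0,0],0],[[0,0.1,0],[0,0,0],0],[[0,0.1,0],[0,0,0],0]])

```text
time: 16.65
eef_pos: [0.5179, -0.3083, 0.1494]
eef_rot: [[-0.2, 0.98, -0.0], [0.98, 0.2, -0.0], [-0.0, -0.0, -1.0]]
contact_force: [-2.4, 0.2, -3.2]
width: 0.197
```

Emit:
jog_arm(rows=[[[0,0.1,0],[0,0,0],0],[[0,0.1,0],[0,0,0],0],[[0,0.1,0],[0,0,0],0]])

```text
time: 17.02
eef_pos: [0.5184, -0.3081, 0.1492]
eef_rot: [[-0.199, 0.98, -0.001], [0.98, 0.199, 0.0], [0.001, -0.001, -1.0]]
contact_force: [-5.2, -0.6, -3.3]
width: 0.196
```

Contact at x≈0.5175, as predicted. I'll ease off slightly and lower with the pan.

Emit:
jog_arm(rows=[[[0,-0.1,0],[0,0,0],0],[[0,-0.1,0.25],[0,0,0],0],[[0,-0.1,0.5],[0,0,0],0],[[0,-0.1,0.75],[0,0,0],0],[[0,-0.1,1.0],[0,0,0],0]])

```text
time: 17.65
eef_pos: [0.5181, -0.3082, 0.1393]
eef_rot: [[-0.2, 0.98, -0.0], [0.98, 0.2, -0.0], [-0.0, -0.0, -1.0]]
contact_force: [-4.4, 0.2, 0.4]
width: 0.194
```

Emit:
jog_arm(rows=[[[0,0,0.25],[0,0,0],0],[[0,0,0.5],[0,0,0],0],[[0,0,0.75],[0,0,0],0],[[0,0,0.95],[0,0,0],0],[[0,0,0.95],[0,0,0],0]])

```text
time: 18.27
eef_pos: [0.5181, -0.3081, 0.1299]
eef_rot: [[-0.2, 0.98, -0.0], [0.98, 0.2, -0.0], [-0.0, -0.0, -1.0]]
contact_force: [-3.9, 0.2, -0.9]
width: 0.202
```

Emit:
jog_arm(rows=[[[0,-0.05,0.1],[0,0,0],0],[[0,-0.05,0.1],[0,0,0],0],[[0,-0.05,0.1],[0,0,0],0],[[0,-0.05,0.1],[0,0,0],0]])

```text
time: 18.77
eef_pos: [0.5179, -0.3082, 0.1291]
eef_rot: [[-0.2, 0.98, 0.0], [0.98, 0.2, -0.0], [-0.0, 0.0, -1.0]]
contact_force: [-0.8, 1.1, -0.5]
width: 0.195
```

Emit:
jog_arm(rows=[[[0,0,0],[0,0,0],2.5],[[0,0,0],[0,0,0],4],[[0,0,0],[0,0,0],6],[[0,0,0],[0,0,0],6],[[0,0,0],[0,0,0],6]])

```text
time: 19.4
eef_pos: [0.5176, -0.3083, 0.129]
eef_rot: [[-0.2, 0.98, 0.0], [0.98, 0.2, -0.0], [-0.0, -0.0, -1.0]]
contact_force: [0.6, 0.4, -0.7]
width: 0.701
```

Emit:
jog_arm(rows=[[[0,0,-2],[0,0,0],6],[[0,0,-5],[0,0,0],6],[[0,0,-9],[0,0,0],6],[[0,0,-13],[0,0,0],6],[[0,0,-13],[0,0,0],6]])

```text
time: 20.02
eef_pos: [0.5185, -0.3092, 0.2633]
eef_rot: [[-0.2, 0.98, 0.005], [0.98, 0.2, -0.002], [-0.003, 0.005, -1.0]]
contact_force: [0.6, 0.8, -0.1]
width: 0.702
```

```bash
python3 -c "
from h import *
grab('wrist','w6'); d=grab('scene','s6'); grab('top','t6'); cv2.imwrite('pics/m6.png',cv2.resize(d['color'][130:320,110:460,::-1],(800,434),interpolation=cv2.INTER_CUBIC))"; python3 go.py .518 -.308 .150 11.7
```

```text
shift cm [-0.    0.06 10.91] turn [-0.  -0.  -0.2] pos [ 0.5174 -0.3081  0.2591] F [-0.1   0.26 -0.84] t 20.175 q [ 0.04  0.42  0.59  1.69 -0.26  1.11  0.91] w 0.6994395391929226
```

View pics/w6.png

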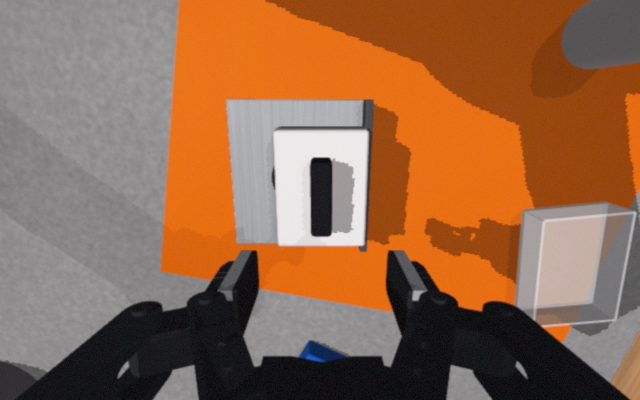

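Wrist view: the box stands on the pan, right edge against the fence, lid (275,128)–(366,247). Check the offset numerically and look at the scene.

Run:
```python
from h import *
d=pickle.load(open('pics/w6.pkl','rb'))
zp=.0345
L=np.array([ray(d,u,zp+.06) for u in [(275,128),(369,128),(366,247),(279,247)]]); c=L.mean(0)
F=np.array([ray(d,u,zp+.092) for u in [(311,158),(332,158),(330,236),(311,236)]]).mean(0)
a,b=ray(d,(226,100),zp),ray(d,(237,243),zp); e=a-b; n=np.linalg.norm(e); e/=n
x=np.array([e[1],-e[0],0]); o=(a+b)/2+.075*x
l=L[0]-L[3]; l/=np.linalg.norm(l)
print('edge len',n,'yaw pan',np.degrees(np.arctan2(e[1],e[0]))-90,'box',np.degrees(np.arctan2(l[1],l[0]))-90)
for p in(c,F): print('box in pan x,y',((p-o)@x).round(4),((p-o)@e).round(4))
```

```text
edge len 0.15675811758749364 yaw pan 11.271754276826599 box 11.087895659989115
box in pan x,y 0.0225 -0.0008
box in pan x,y 0.0213 0.0009
```

View pics/m6.png

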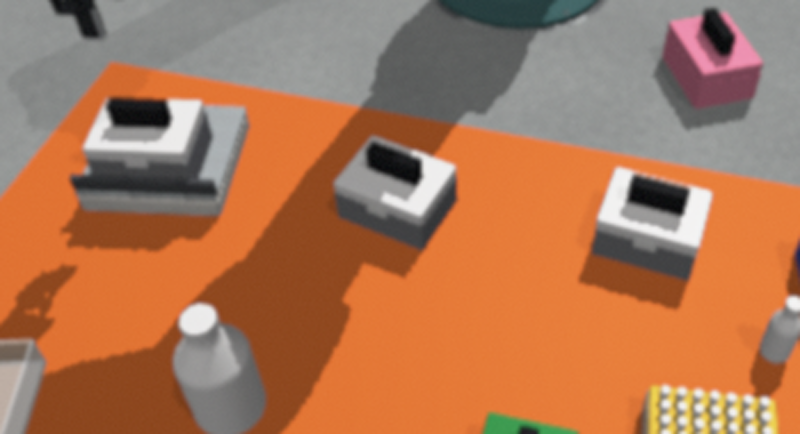

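The scene view shows the box upright on the lowered pan and flat against the fence. The empty boxes are in place, the bottles and rack are undisturbed, and the gripper is clear. Handing in.

```bash
python3 -c "
from bench import bot
print(bot.finish_job())"
```

```text
the job is handed in; nothing more can be done
None
```

I hefted all three grey boxes. The left one (about 1.5 N) and the near-middle one (about 1.2–2.2 N) were empty and were set back down where they stood. The far one (about 4.5 N) held the puck. I set it on the pan against the fence, followed the pan down and released it at about 20 s of the 67 s allowed.

The last wrist picture put the box at x ≈ +22 mm in the pan frame, within 1 mm of the pan's middle line, and 0.2° off the pan's direction. All of these are within limits.

The pan's sink was not measured directly. I took it as about 15 mm from the tool height, with no load left on the gripper at release. In the scene view the empty boxes stood upright, and the rack and bottles looked undisturbed.

The only disagreement was that the top and wrist cameras differed by 3–6 mm on positions. Touching the fence settled it where it mattered.

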